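Load a laboratory filter clamp and latch it

TASK

Load the filter clamp: from their three ledges bring the perforated steel support disc, then the white filter disc, then the small grey cap onto the round plate, each lying flat and centred on the one before. Then press the clamp's sprung lever down until its catch holds it by itself, and let go. Leave the other things on the bench where they are.

Things in the scene. Friction and masses are not known exactly. Their poses are not given: they have to be found in the camera images.
- clamp: fixed filter clamp, grey painted metal. Origin on the bench under the centre of its round plate; z up; turned by up to 0.22 rad. Three solid flat ledges, level tops, no rims, ring the plate; their straight inner edges are 53 mm from its centre. Lever column on the +x side (x 82 to 163 mm, 48 mm wide, 108 mm high)
- plate_top (a point): centre of the dark round plate's top face (104 mm across, 30 mm above the bench), axes as the clamp's. Each ledge is 2 mm higher than the surface its disc goes to, so a disc can be pushed straight off its ledge and drops flat once its whole rim has left the ledge
- ledge_low (a point): middle of the low ledge's top face: clamp's +y side, 32 mm above the bench, 120 mm wide in x, from y = 53 to 185 mm
- ledge_mid (a point): middle of the middle ledge's top face: clamp's -y side, 44 mm above the bench, 120 mm wide in x, from y = -53 to -185 mm
- ledge_high (a point): middle of the high ledge's top face: clamp's -x side, 58 mm above the bench, 88 mm wide in y, from x = -53 to -148 mm
- support_disc: steel disc with small dark dots (holes) on top, 88 mm across, 12 mm thick, 0.2 to 0.4 kg; origin at the centre of its underside; starts on the low ledge; goes first, on the plate
- filter_disc: plain white disc, 88 mm across, 14 mm thick, 0.12 to 0.25 kg; origin at the centre of its underside; starts on the middle ledge; goes second
- cap_disc: grey plastic disc with a round dark mark on top, 64 mm across, 16 mm thick, 0.07 to 0.14 kg; origin at the centre of its underside; starts on the high ledge; goes last, on top
- lever (a joint): lever angle in rad: 0 standing open (1.0 rad above level), 1.0 level, 1.06 hard stop. Short of about 0.93 a spring swings it back towards open; beyond, the catch snaps in and holds it at about 0.98 by itself. At the pad: about 3 N at first, 6 to 9 N from 0.65 to 0.9 against the catch, slack at the click, then up to 14 N at the stop, a sprung rubber foot bearing on the cap
- lever_hinge (a point): hinge axis of the lever (along the clamp's y), 100 mm in the clamp's +x from the plate's centre, 100 mm above the bench. The arm is steel, 20 mm wide; its foot, 36 mm across, hangs under it 100 mm from the hinge. Open, foot and arm overhang the plate from about 150 mm above the bench up: an upright gripper body cannot go over the plate's middle
- lever_pad (a point): centre of the top face of the lever's black end pad (40 mm long, 36 mm wide, 14 mm thick), the place to press: 165 mm from the hinge along the arm, 7 mm above the arm's centre line; about 240 mm above the bench when open, 107 mm when closed. Closed, the arm runs from the hinge to the clamp's -x. Site z is that face's normal
- dish: shallow glass dish, 60 mm across, 14 mm high, on the bench in the corner between the lowest and the highest ledge; a bystander; origin at the centre of its underside
- vial: amber glass jar, 28 mm across, 45 mm high, on the bench in the corner between the middle and the highest ledge; a bystander; origin at the centre of its underside
- stopper: dark rubber stopper, 28 mm across, 22 mm high, on the bench behind the low ledge; a bystander; origin at the centre of its underside
- forceps: steel forceps, 110 mm long, 5 mm high, on the bench behind the middle ledge; a bystander; origin at the centre of its underside
- beaker: glass beaker, 70 mm across, 90 mm high, to the robot's right; a bystander; origin at the centre of its underside
There are look-alikes about, which are no part of the job. What is shaped like the support_disc but brown is not meant.

How it is judged:
By the outcome, as a careful person would: the job done as asked, in the order asked, and still so for the second after the job is handed in, with the robot touching nothing.
It also fails if it takes over 70 s, if anything falls off the work surface, if the arm or the gripper's body presses on something with over 40 N, if the wrist force passes 120 N, or if a joint passes its speed limit or range.

ROBOT

A 6-joint arm with a two-finger parallel gripper is mounted at the origin on the work surface. World frame = base frame: x ahead of the robot, y to its left, z up, the work surface at z = 0. Lengths are in m, angles in rad, forces in N, time in s.
With the tool pointing down it reaches from about 0.3 to 0.775 m from the base axis. Payload 14.6 kg.
Tool frame: the origin (TCP) lies midway between the tips of the shut fingers; the grasp point (between the pads) lies env.grip_point_offset behind it (env.grip_point_offset is the distance from the TCP to the grasp point, in m); z points along the fingers, y is the direction in which the jaws open and shut (so a half turn about z gives the same grasp; the last joint's range is limited). The gripper opens to 85 mm and grips with 20 to 120 N. Pads are 22 mm wide; open, the fingers measure 114 mm over their backs; the gripper's body (76 mm by 85 mm) begins 54 mm behind the grasp point. The pads swing forward as they close: fully open they stand 13 mm farther back than shut.
Start: joints at [-1.188, 0.3, 1.521, -0, 1.321, -0.067], TCP at [0.239, -0.495, 0.231] pointing down, gripper open.
Joint ranges: [-3.03, 3.03], [-0.79, 2.21], [0.23, 2.52], [-1.04, 4.18], [0, 3.07], [-2.55, 2.55]. Speed limits (rad/s): [2.22, 2.22, 2.57, 3.14, 3.14, 3.14].

INTERFACE

Orientations are given as a unit quaternion [x, y, z, w].
In Python, from rig import env gives the robot as it stands.
- The arm moves only by the tool carry_out, never from a script. Its argument "plan" is a list of rows, each a list of 7 numbers: the shift along the tool's x, y, z in mm, then the turn, a rotation vector about the tool's x, y, z in degrees, then the opening, from 0 (shut) to 1 (fully open). A call has 1 to 12 rows; each row is the pose to reach, as a shift and turn from the pose commanded when the call began, along the tool's axes at that moment; what a row does not reach only later rows make up. A row lasts 1/8 s, in which the tool goes at most 62.5 mm and 10.7 degrees, less where a joint would pass 70% of its speed; a pose out of reach is approached as far as the arm can. A call with a gripper value outside its range is refused whole. The fingers move at their own pace and stop on an object; the grip force is fixed at half the most. Time passes only in rows, so rows that repeat a pose let the fingers close. It gives the time, the measured TCP pose, the force and the opening at its end, in the units of the state.
- env.read_state(): the state, without advancing time (a new reading comes with each control period).
- env.read_camera(name): name is "side" or "top" or "wrist"; returns a dict with "frame" (420x560x3 uint8, blue, green, red), "fov_y" (degrees; the focal length in pixels is half the picture's height over the tangent of half this angle, whatever the lens; pixels are square), "cx", "cy" (the principal point, pixels), "pose" (4x4, takes a point from camera to world coordinates). Camera axes: x right, y down, z forward; pixel columns grow to the right and rows downward; lengths in m; the calibration is good to about 2 mm. The wrist camera is an equidistant fisheye: a pixel r from the principal point sees the ray r / f radians off the axis. A picture is of the moment at which its call begins. There is no depth.
- env.job_done(): hands the job in, once; it reports no verdict.
Trained networks look in the newest picture that a camera, given by its name, has taken for a name from the list of things; names that differ only in an ending like _2 or _b are one class to them, and where a whole thing is asked for, a point or a joint stands for the part that bears it (a point fixed in the world has none). Each returns a list of dicts, best first, with "conf" (0 to 1); they miss things now and then, are a little off and sometimes report something else, mostly with a low value. They report only what shows in the picture. A call takes as long as a camera call. They do not tell look-alikes from the thing itself.
- env.find_in(camera, query): "extent" ([left, top, width, height] in pixels, round what is visible of it).
- env.masks_of(camera, query): "mask" (420x560 bool, what is visible of it) and "extent" ([left, top, width, height] in pixels, round what is visible of it).
The state is a dict: "time": time; "joint_pos": joint angles; "qvel": joint speeds; "effort": joint torques, N m; "ee_pos": TCP position; "tcp_rot": TCP orientation; "force": force on the tool from outside, world axes, zero at the start; "torque": the same for the moment, N m; "width": opening from 0.0 (shut) to 1.0 (fully open).
Only numpy, scipy, OpenCV 4.12 (cv2) and the standard library are available. Lean on these libraries where they do the work, as an engineer would, in place of code of your own. Each camera call takes 0.05 s, during which the arm holds its last target. There are 200 camera calls.

## Working session

There is one attempt and no reset: what is moved stays moved. The work goes in short steps, Python scripts to look and compute and a tool call to move; the robot and the scene stay as the last step left them, time stands still between calls to the robot, and variables do not carry over. Pictures are saved under pics/ and viewed, and the job is handed in when it is done.

Besides the shell and the picture viewer there is one more tool, called after "Call:" by a JSON object that holds its "api" and its "payload". carry_out: Moves the arm, as the interface text tells. Its arguments: {"type":"object","properties":{"plan":{"type":"array"}},"required":["plan"]}

```bash
ls; mkdir -p pics; python3 - <<'E'
from rig import env
import cv2,numpy as np
print(env.read_state(), env.grip_point_offset)
for n in("side","top","wrist"):
    c=env.read_camera(n); cv2.imwrite(f"pics/{n}0.png",c["frame"]); print(n,c["fov_y"],c["cx"],c["cy"],np.round(c["pose"],4).tolist())
E
```

```text
pics
{'time': 0.0, 'joint_pos': array([-1.18761849e+00,  3.00515979e-01,  1.52158904e+00, -2.45961793e-05,
        1.32066881e+00, -6.65927837e-02]), 'qvel': array([ 6.48176119e-06,  1.32394353e-04, -3.74763423e-05, -8.05514524e-04,
        2.63048828e-03, -1.55217634e-04]), 'effort': array([-9.42135084e-04, -5.43506956e+01, -3.61795092e+01, -7.59976410e-05,
        4.08974054e-03, -9.97312782e-06]), 'ee_pos': array([ 0.23902739, -0.49509021,  0.23069332]), 'tcp_rot': array([ 9.74818838e-01,  2.22997499e-01, -1.04860604e-04, -5.81327766e-04]), 'force': array([ 0.12142117, -1.1626943 , -0.33790067]), 'torque': array([-0.0183006 , -0.01448325,  0.0445539 ]), 'width': 0.9988804299414249} 0.0187
side 47.73261535422757 284.09251179254346 208.7261057764413 [[-0.841, -0.3593, 0.4044, 0.1923], [-0.541, 0.5587, -0.6286, 0.5041], [-0.0001, -0.7475, -0.6643, 0.8205], [0.0, 0.0, 0.0, 1.0]]
top 46.34825714149805 274.29320522118803 209.32843594249138 [[-0.0074, -0.9945, 0.1041, 0.4816], [-0.9999, 0.0085, 0.0094, -0.1443], [-0.0102, -0.104, -0.9945, 1.3559], [0.0, 0.0, 0.0, 1.0]]
wrist 65.70646984690485 277.05561153344246 208.9179587629022 [[0.4344, -0.8644, -0.2534, 0.3041], [-0.9007, -0.4172, -0.1208, -0.4643], [-0.0013, 0.2807, -0.9598, 0.3725], [0.0, 0.0, 0.0, 1.0]]
```

View pics/top0.png

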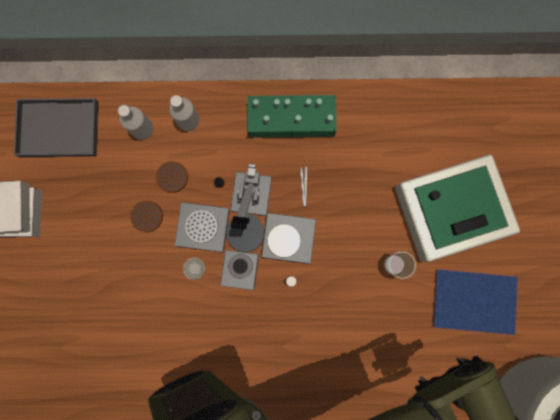

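View pics/side0.png

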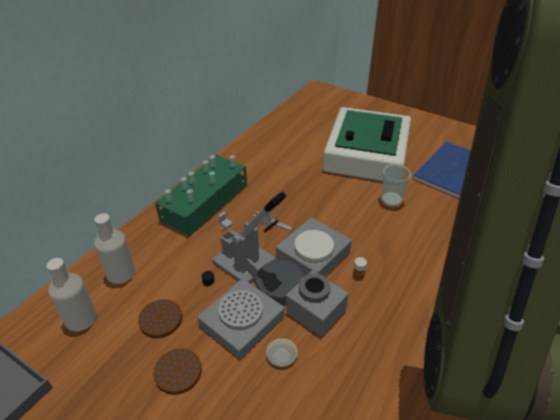

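View pics/wrist0.png

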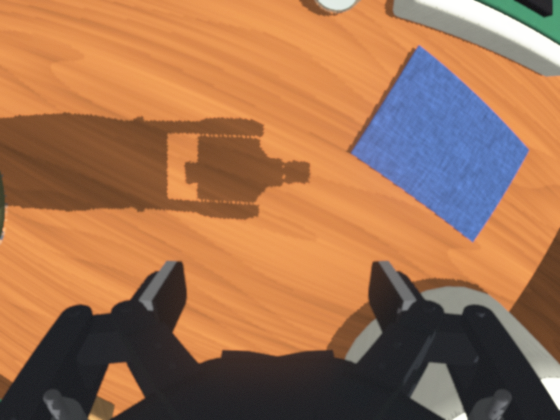

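The top view shows the low ledge with the perforated disc at (201,227), the mid ledge with the white disc at (284,240), and the high ledge with the cap at (240,266). The brown look-alikes are at (171,177) and (147,216). Next I get rough positions and an enlarged crop.

```bash
cat > h.py <<'E'
from rig import env
import cv2,numpy as np
from scipy.spatial.transform import Rotation as R
from scipy.optimize import least_squares
def fl(c): return c["frame"].shape[0]/2/np.tan(np.radians(c["fov_y"])/2)
def ray(c,n,px):
    d=(np.asarray(px,float).reshape(-1,2)-[c["cx"],c["cy"]])/fl(c)
    if n=="wrist":
        r=np.linalg.norm(d,axis=1,keepdims=True)+1e-12
        v=np.c_[d/r*np.sin(r),np.cos(r)]
    else: v=np.c_[d,np.ones(len(d))]
    return v@c["pose"][:3,:3].T
def at_z(c,n,px,z):
    v=ray(c,n,px);o=c["pose"][:3,3]
    return o+v*((z-o[2])/v[:,2])[:,None]
def proj(c,n,P):
    p=(np.asarray(P).reshape(-1,3)-c["pose"][:3,3])@c["pose"][:3,:3]
    if n=="wrist":
        s=np.linalg.norm(p[:,:2],axis=1,keepdims=True);d=p[:,:2]/(s+1e-12)*np.arctan2(s,p[:,2:])
    else: d=p[:,:2]/p[:,2:]
    return d*fl(c)+[c["cx"],c["cy"]]
def disc(c,n,name,ztop,k=0):
    """centre (world) of disc's top from its mask's outline on plane ztop"""
    m=env.masks_of(n,name)[k]
    cs,_=cv2.findContours(m["mask"].astype(np.uint8),cv2.RETR_EXTERNAL,cv2.CHAIN_APPROX_NONE)
    q=max(cs,key=cv2.contourArea)[:,0]
    w=at_z(c,n,q,ztop)[:,:2]
    (x,y),r=cv2.minEnclosingCircle(w.astype(np.float32))
    return m["conf"],m["extent"],np.round([x,y,r],4)
E
python3 - <<'E'
from h import *
c=env.read_camera("top")
for nm,z in(("support_disc",.044),("filter_disc",.058),("cap_disc",.074)):
    for k in range(len(env.masks_of("top",nm))): print(nm,disc(c,"top",nm,z,k))
print(at_z(c,"top",[[246,233]],.03), at_z(c,"top",[[228,206],[178,204],[176,249],[226,251]],.032))
f=c["frame"][150:300,120:340]; cv2.imwrite("pics/crop.png",cv2.resize(f,None,fx=3.6,fy=3.6,interpolation=cv2.INTER_CUBIC))
E
```

```text
support_disc (0.81, [185.8, 210.4, 34.2, 33.0], array([0.5756, 0.0652, 0.0454]))
support_disc (0.74, [130.7, 201.5, 33.1, 34.0], array([0.6018, 0.2126, 0.0443]))
support_disc (0.62, [157.6, 161.5, 31.9, 31.2], array([0.7106, 0.1459, 0.0435]))
support_disc (0.41, [383.0, 252.1, 34.2, 25.9], array([ 0.4703, -0.4632,  0.0417]))
filter_disc (0.77, [269.8, 223.8, 31.7, 38.3], array([ 0.5359, -0.1558,  0.0452]))
cap_disc (0.88, [227.6, 252.7, 22.8, 27.9], array([ 0.4692, -0.0417,  0.0319]))
cap_disc (0.39, [176.3, 167.8, 138.3, 122.1], array([ 0.5551, -0.0546,  0.1863]))
[[ 0.55664204 -0.05476051  0.03      ]] [[ 0.63034225 -0.00604365  0.032     ]
 [ 0.63698773  0.13021202  0.032     ]
 [ 0.51488047  0.13402393  0.032     ]
 [ 0.50847621 -0.00094572  0.032     ]]
```

View pics/crop.png

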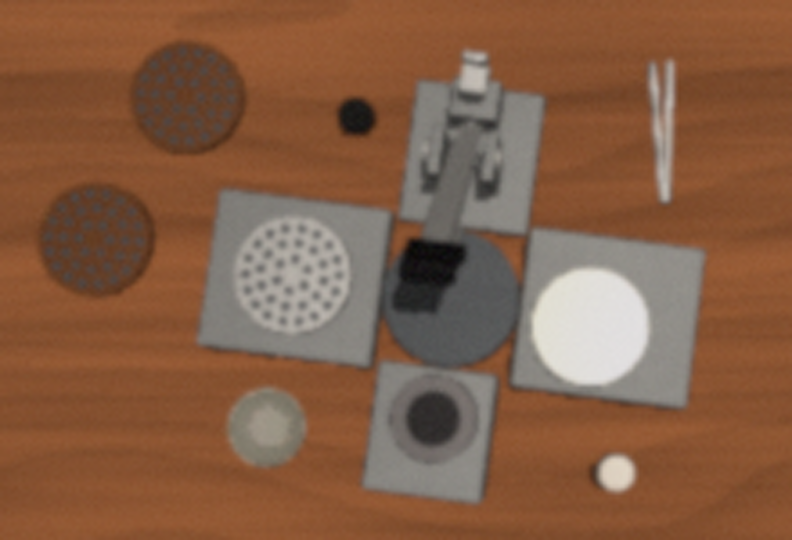

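```bash
cat >> h.py <<'E'
def Rt(yaw,tilt,s=1):
    """tool rotation: x axis at heading yaw (rad), z down; then fingertips leaned toward heading*s by tilt deg"""
    x=np.array([np.cos(yaw),np.sin(yaw),0]);z=np.array([0,0,-1.])
    y=np.cross(z,x); M=np.c_[x,y,z]
    return R.from_matrix(M)*R.from_euler('y',s*tilt,degrees=True)
def rows(targets,base=None):
    """targets: list of (pos,Rotation); prints shift mm/rotvec deg from base (commanded) pose"""
    if base is None:
        s=env.read_state();base=(s["ee_pos"],R.from_quat(s["tcp_rot"]))
    for p,r in targets:
        print(np.round(base[1].inv().apply(np.asarray(p)-base[0])*1000,1),np.round((base[1].inv()*r).as_rotvec(degrees=True),1))
E
python3 - <<'E'
from h import *
c=env.read_camera("top")
px=np.array([(220,190),(390,210),(370,367),(199,346),(530,228),(705,250),(687,408),(512,387),(379,362),(497,377),(482,502),(362,488)])/3.6+[120,150]
P=np.array([(60,185,32),(60,53,32),(-60,53,32),(-60,185,32),(60,-53,44),(60,-185,44),(-60,-185,44),(-60,-53,44),(-53,44,58),(-53,-44,58),(-148,-44,58),(-148,44,58)])/1e3
def W(q): return P@R.from_euler('z',q[2]).as_matrix().T+[q[0],q[1],0]
s=least_squares(lambda q:(proj(c,"top",W(q))-px).ravel(),[.55,-.055,-.12])
print(s.x); print(np.round(s.fun.reshape(-1,2),1).tolist())
rows([((.46,-.05,.33),Rt(-.117,0))])
E
```

```text
[ 0.55719159 -0.05287757 -0.13337253]
[[-0.3, -0.4], [0.5, 0.1], [0.0, 0.5], [-0.9, 0.1], [0.2, -0.5], [0.4, -0.5], [0.1, 0.3], [-0.5, -0.2], [0.1, -0.5], [0.4, -0.5], [-0.1, 1.0], [-0.1, 0.6]]
[ 392.5 -305.   -98.7] [-0.  -0.  32.5]
```

Call:
{"api": "carry_out", "payload": {"plan": [[0,0,-60,0,0,0,1],[40,-30,-100,0,0,4,0.6],[90,-70,-100,0,0,8,0.45],[140,-110,-100,0,0,12,0.45],[190,-148,-100,0,0,16,0.45],[240,-187,-100,0,0,20,0.45],[290,-226,-100,0,0,24,0.45],[340,-265,-100,0,0,28,0.45],[392,-305,-99,0,0,32.5,0.45],[392,-305,-99,0,0,32.5,0.45],[392,-305,-99,0,0,32.5,0.45],[392,-305,-99,0,0,32.5,0.45]]}}

```text
time: 2.25
ee_pos: [0.4592, -0.0513, 0.3304]
tcp_rot: [0.998, -0.059, 0.0, 0.0]
force: [0.2, -0.1, -0.5]
width: 0.449
```

```bash
python3 - <<'E'
from h import *
s=env.read_state();print(s["time"],s["ee_pos"],s["width"],s["force"])
c=env.read_camera("wrist");cv2.imwrite("pics/w1.png",c["frame"])
E
```

```text
2.25 [ 0.45917572 -0.05130622  0.33038236] 0.44875467112143075 [ 0.16953175 -0.12105518 -0.53441709]
```

View pics/w1.png

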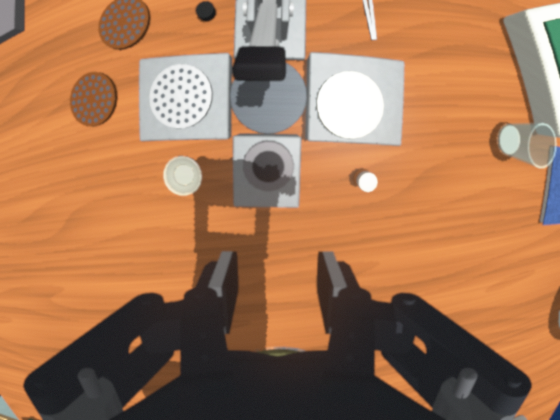

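The wrist view shows the whole clamp: support disc at (181,96), white disc at (350,104), cap at (268,166), and the lever pad at (260,63). I refine the clamp and disc poses from it.

```bash
cat >> h.py <<'E'
P=np.array([(60,185,32),(60,53,32),(-60,53,32),(-60,185,32),(60,-53,44),(60,-185,44),(-60,-185,44),(-60,-53,44),(-53,44,58),(-53,-44,58),(-148,-44,58),(-148,44,58)])/1e3
def W(q,p): return np.asarray(p).reshape(-1,3)@R.from_euler('z',q[2]).as_matrix().T+[q[0],q[1],0]
def clampfit(c,n,q0):
    g=cv2.cvtColor(c["frame"],cv2.COLOR_BGR2HSV)[...,1]
    px=proj(c,n,W(q0,P)).astype(np.float32)
    px2=cv2.cornerSubPix(g,px.copy().reshape(-1,1,2),(5,5),(-1,-1),(3,50,.01)).reshape(-1,2)
    s=least_squares(lambda q:(proj(c,n,W(q,P))-px2).ravel(),q0,loss='soft_l1')
    return s.x,np.round((proj(c,n,W(s.x,P))-px2),1)
E
python3 - <<'E'
from h import *
for n in("wrist","top"):
    c=env.read_camera(n)
    q,r=clampfit(c,n,[.5572,-.0529,-.1334]); print(n,q,r.tolist())
    for nm,z in(("support_disc",.044),("filter_disc",.058),("cap_disc",.074)):
        cf,e,d=disc(c,n,nm,z); cl=R.from_euler('z',-q[2]).apply(np.r_[d[:2]-q[:2],0])
        print(nm,cf,e,d,"clamp:",np.round(cl[:2]*1000,1))
        x,y,w,h=e; print("   box centre->",at_z(c,n,[[x+w/2,y+h/2]],z-.006)[0].round(4))
E
```

```text
wrist [ 0.55934106 -0.05217244 -0.13998822] [[-0.4, -0.0], [-0.4, -1.7], [-1.0, -1.7], [-0.4, 1.3], [-0.5, -1.2], [2.3, 0.4], [2.2, 1.9], [-1.0, -1.3], [1.7, -0.3], [-0.5, -0.1], [1.5, 2.2], [-0.1, 2.1]]
support_disc 0.98 [68.3, 74.1, 46.6, 53.3] [0.6037 0.2002 0.043 ] clamp: [  8.7 256.1]
   box centre-> [0.6013 0.2059 0.038 ]
filter_disc 0.61 [316.1, 72.0, 66.1, 66.0] [ 0.5364 -0.1546  0.0441] clamp: [  -8.4 -104.6]
   box centre-> [ 0.5364 -0.1542  0.052 ]
cap_disc 0.88 [239.6, 143.1, 52.4, 46.3] [ 0.472  -0.042   0.0323] clamp: [-87.9  -2.1]
   box centre-> [ 0.4704 -0.0384  0.068 ]
top [ 0.55746901 -0.05206447 -0.13568873] [[-0.1, 0.2], [-1.0, -1.3], [-1.0, 1.7], [-0.0, 0.9], [0.8, -1.3], [0.5, 0.1], [0.5, 0.6], [1.6, 1.5], [1.6, -0.7], [-1.6, -1.7], [-0.5, -0.1], [-0.4, -0.2]]
support_disc 0.97 [129.8, 201.6, 34.0, 36.8] [0.6027 0.2124 0.0451] clamp: [  9.  268.2]
   box centre-> [0.5935 0.2129 0.038 ]Traceback (most recent call last):
  File "<stdin>", line 6, in <module>
  File "h.py", line 24, in disc
    m=env.masks_of(n,name)[k]
      ~~~~~~~~~~~~~~~~~~~~^^^
IndexError: list index out of range
```

```bash
python3 - <<'E'
from h import *
c=env.read_camera("wrist");f=cv2.resize(c["frame"][30:230,110:430],None,fx=2.5,fy=2.5,interpolation=cv2.INTER_CUBIC)
def dr(pts,col):
    t=((proj(c,"wrist",pts)-[110,30]+.5)*2.5).round().astype(np.int32); cv2.polylines(f,[t],True,col,1)
q=[.558,-.0525,-.135]
for i in(0,4,8): dr(W(q,P[i:i+4]),(0,0,255))
t=np.linspace(0,2*np.pi,80);C=np.c_[np.cos(t),np.sin(t),0*t]
dr(W(q,C*.052+[0,0,.03]),(0,255,0))
e=env.masks_of("wrist","support_disc")
for k,m in enumerate(e): print(disc(c,"wrist","support_disc",.044,k))
for x,y,z,r in((.578,.0665,.044,.044),(.5364,-.1546,.058,.044),(.472,-.041,.074,.032)): dr(C*r+[x,y,z],(255,0,255))
cv2.imwrite("pics/ov.png",f)
E
```

```text
(0.82, [68.2, 72.7, 48.4, 53.5], array([0.6036, 0.2014, 0.0444]))
(0.79, [152.9, 64.0, 59.3, 63.2], array([0.5773, 0.066 , 0.0463]))
(0.59, [102.0, 0.0, 49.7, 49.9], array([0.7027, 0.1385, 0.0438]))
(0.26, [138.6, 0.0, 266.4, 206.1], array([ 0.5595, -0.054 ,  0.1886]))
```

View pics/ov.png

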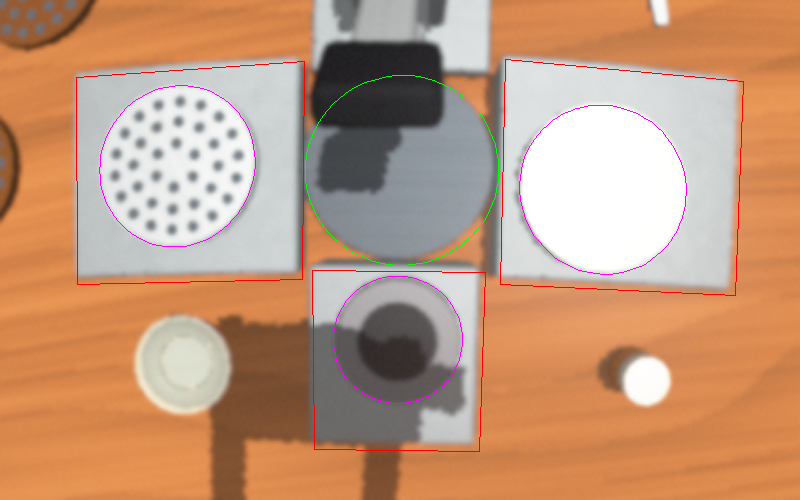

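```bash
python3 - <<'E'
from h import *
c=env.read_camera("wrist");s=env.read_state();r=R.from_quat(s["tcp_rot"])
f=c["frame"][235:335,190:370];cv2.imwrite("pics/tips.png",cv2.resize(f,None,fx=4.4,fy=4.4,interpolation=cv2.INTER_CUBIC))
for d in(0,4,8,12):
    T=np.array([[x,y,-d] for y in(-33.5,-19,19,33.5) for x in(11,-11)])/1e3
    print(d,((proj(c,"wrist",s["ee_pos"]+r.apply(T))-[190,235]+.5)*4.4).round().astype(int).tolist())
E
```

```text
0 [[79, 60], [95, 234], [210, 62], [219, 237], [561, 62], [552, 237], [692, 60], [676, 234]]
4 [[72, 75], [89, 252], [206, 77], [215, 255], [566, 76], [556, 255], [700, 74], [683, 252]]
8 [[64, 90], [82, 270], [201, 92], [212, 274], [570, 92], [560, 274], [707, 90], [689, 270]]
12 [[56, 106], [75, 289], [196, 109], [208, 293], [575, 109], [564, 293], [715, 106], [696, 289]]
```

View pics/tips.png

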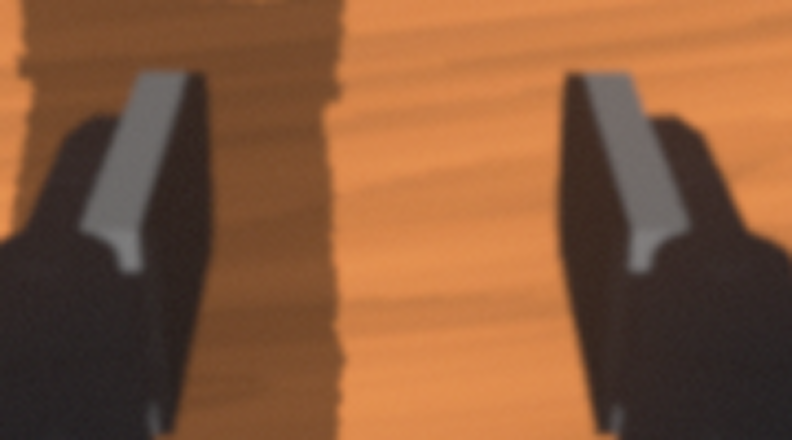

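```bash
cat >> h.py <<'E'
Q=np.array([.5588,-.0522,-.137])
def push(side,cx,cy,rad,z,tilt,hw=.019,d=.003,q=Q):
    """TCP pose holding a disc of radius rad centred at clamp (cx,cy) in the open-finger cradle; TCP height z"""
    yaw,s,dr={"low":(np.pi/2,-1,(0,-1)),"mid":(-np.pi/2,-1,(0,1)),"high":(0,1,(1,0))}[side]
    r=Rt(yaw+q[2],tilt,s); h=R.from_euler('z',q[2])
    corner=r.apply([s*.011,0,-d]); u=h.apply([*dr,0])
    back=np.sqrt(rad**2-hw**2)
    p=W(q,[cx,cy,0])[0]-u*back-corner; p[2]=z
    return p,r
E
python3 - <<'E'
from h import *
a=push("low",0,.140,.044,.15,10); b=push("low",0,.140,.044,.033,10); e=push("low",0,0,.044,.033,10)
print(a[0],b[0],e[0]); rows([a,b])
rows([a,b,e],a)
rows([e],b)
E
```

```text
[0.58474841 0.13601796 0.15      ] [0.58474841 0.13601796 0.033     ] [ 0.56562835 -0.00267026  0.033     ]
[ 102.6 -199.6  180.3] [ -7.8  -7.9 -88.6]
[ 102.6 -199.6  297.3] [ -7.8  -7.9 -88.6]
[0. 0. 0.] [0. 0. 0.]
[ 20.3   0.  115.2] [0. 0. 0.]
[-117.6   -0.   139.5] [0. 0. 0.]
[-137.9   -0.    24.3] [0. 0. 0.]
```

Call:
{"api": "carry_out", "payload": {"plan": [[0,-30,0,-0.8,-0.8,-9,0.45],[10,-60,0,-1.6,-1.6,-18,0.45],[25,-90,10,-2.4,-2.4,-27,0.45],[40,-120,30,-3.2,-3.2,-36,0.45],[60,-150,60,-4,-4,-45,0.45],[80,-180,90,-4.8,-4.8,-54,0.45],[95,-200,120,-5.5,-5.5,-63,0.45],[102.6,-199.6,150,-6.3,-6.3,-72,0.45],[102.6,-199.6,180,-7,-7,-81,0.45],[102.6,-199.6,180.3,-7.8,-7.9,-88.6,0.45],[102.6,-199.6,180.3,-7.8,-7.9,-88.6,0.45]]}}

```text
time: 4.38
ee_pos: [0.5848, 0.1363, 0.1497]
tcp_rot: [0.751, 0.654, -0.066, 0.058]
force: [-0.1, -0.1, 0.3]
width: 0.451
```

```bash
python3 - <<'E'
from h import *
s=env.read_state();print(s["time"],s["ee_pos"],s["width"],s["joint_pos"].round(2))
b=push("low",0,.140,.044,.033,10); e=push("low",0,.02,.044,.033,10)
rows([b,e])
E
```

```text
4.375 [0.58475137 0.13626291 0.14973521] 0.45085216438373665 [ 0.23  0.52  1.41 -0.17  1.27  0.43]
[ 20.1  -0.  115. ] [ 0.   0.  -0.1]
[-9.810e+01  1.000e-01  1.359e+02] [ 0.   0.  -0.1]
```

Call:
{"api": "carry_out", "payload": {"plan": [[10,0,57,0,0,0,0.45],[18,0,103,0,0,0,0.45],[20,0,115,0,0,0,0.45],[20,0,115,0,0,0,0.45],[0,0,118.5,0,0,0,0.45],[-14,0,121,0,0,0,0.45],[-28,0,123.5,0,0,0,0.45],[-42,0,126,0,0,0,0.45],[-56,0,128.5,0,0,0,0.45],[-70,0,131,0,0,0,0.45],[-84,0,133.4,0,0,0,0.45],[-98,0,135.9,0,0,0,0.45]]}}

```text
time: 5.88
ee_pos: [0.5685, 0.016, 0.034]
tcp_rot: [0.751, 0.654, -0.065, 0.058]
force: [0.7, 3.8, 2.9]
width: 0.451
```

```bash
python3 - <<'E'
from h import *
s=env.read_state();print(s["time"],s["ee_pos"],s["width"],s["force"])
for n in("side","wrist"):
    c=env.read_camera(n);f=c["frame"]
    if n=="side": f=cv2.resize(f[180:380,160:400],None,fx=3,fy=3,interpolation=cv2.INTER_CUBIC)
    cv2.imwrite(f"pics/p1{n}.png",f)
rows([push("low",0,0,.044,.033,10)])
E
```

```text
5.875 [0.56854864 0.01604427 0.03396064] 0.4513460861329601 [0.71711377 3.77903599 2.87104299]
[-17.8  -0.    3.6] [ 0.   0.  -0.1]
```

View pics/p1side.png

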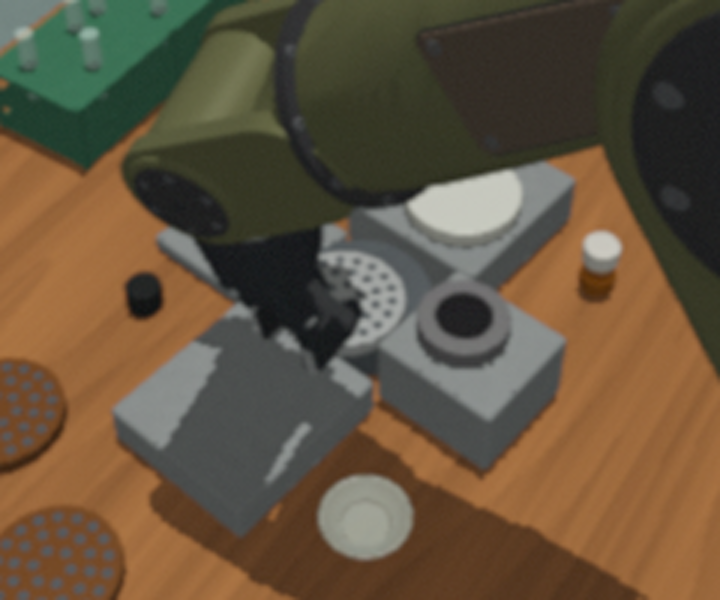

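View pics/p1wrist.png

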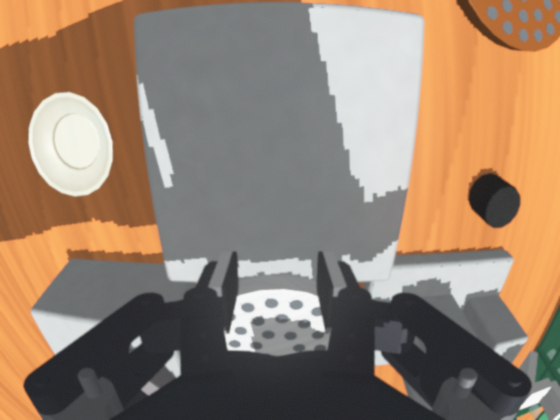

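Call:
{"api": "carry_out", "payload": {"plan": [[-5,0,0.6,0,0,0,0.45],[-10,0,1.4,0,0,0,0.45],[-14,0,2,0,0,0,0.45],[-17,0,2.5,0,0,0,0.45],[-19.7,0,3,0,0,0,0.45],[-19.7,0,3,0,0,0,0.45],[-19.7,0,3,0,0,0,0.45]]}}

```text
time: 6.85
ee_pos: [0.5657, -0.0028, 0.0337]
tcp_rot: [0.751, 0.654, -0.066, 0.058]
force: [0.3, 0.7, -0.4]
width: 0.447
```

```bash
python3 - <<'E'
from h import *
s=env.read_state();print(s["time"],s["ee_pos"],s["force"])
e=push("low",0,0,.044,.0335,10)
print(e[0]);rows([e])
for n in("side","top"):
    c=env.read_camera(n);f=c["frame"]
    f=f[180:380,160:400] if n=="side" else f[180:300,170:330]
    f=cv2.resize(f,None,fx=3,fy=3,interpolation=cv2.INTER_CUBIC)
    cv2.imwrite(f"pics/p2{n}.png",f)
b=push("low",0,.05,.044,.06,10);u=push("low",0,.08,.044,.25,0)
rows([b,u])
E
```

```text
6.85 [ 0.56565052 -0.00283466  0.03368394] [ 0.31059986  0.70480253 -0.40503249]
[ 0.56562835 -0.00267026  0.0335    ]
[ 0.2 -0.   0.2] [ 0.  0. -0.]
[ 44.8  -0.1 -34.6] [ 0.  0. -0.]
[  41.9    0.  -227.1] [ 0. 10. -0.]
```

View pics/p2side.png

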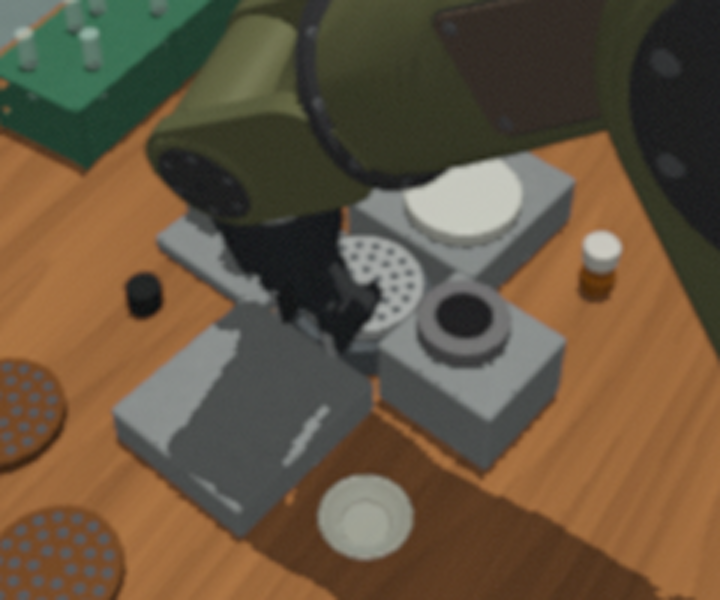

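```bash
python3 - <<'E'
from h import *
e=push("low",0,0,.044,.0335,10)
b=push("low",0,.03,.044,.0345,10);u=push("low",0,.08,.044,.30,10)
v=((.47,-.13,.33),Rt(Q[2]+np.pi/2,0))
rows([b,u,((.52,.03,.33),v[1]),v],e)
E
```

```text
[29.4  0.  -6.2] [0. 0. 0.]
[  32.5   -0.  -276.3] [0. 0. 0.]
[ -25.8  -49.7 -296.5] [ 0. 10.  0.]
[-188.6  -77.3 -267.8] [ 0. 10.  0.]
```

Call:
{"api": "carry_out", "payload": {"plan": [[12,0,-2.5,0,0,0,0.45],[29,0,-6,0,0,0,0.45],[31,0,-40,0,0,0,0.45],[34,0,-95,0,0,0,0.45],[34,0,-155,0,0,0,0.45],[34,0,-215,0,2,0,0.45],[32,-10,-274,0,5,0,0.45],[0,-35,-290,0,8,0,0.45],[-40,-60,-296,0,10,0,0.45],[-90,-70,-285,0,10,0,0.45],[-140,-75,-276,0,10,0,0.45],[-188.6,-77,-268,0,10,0,0.45]]}}

```text
time: 8.45
ee_pos: [0.4698, -0.1304, 0.3308]
tcp_rot: [0.754, 0.657, 0.0, 0.001]
force: [1.0, -0.7, -0.1]
width: 0.45
```

Call:
{"api": "carry_out", "payload": {"plan": [[0,0,0,0,0,0,0.45],[0,0,0,0,0,0,0.45],[0,0,0,0,0,0,0.45]]}}

```text
time: 8.82
ee_pos: [0.4705, -0.1287, 0.3304]
tcp_rot: [0.753, 0.657, 0.0, 0.0]
force: [0.2, -0.7, 0.2]
width: 0.451
```

```bash
cat > look.py <<'E'
from h import *
import sys
def overlay(name,circles,q=Q,box=(110,30,430,230)):
    c=env.read_camera("wrist");cv2.imwrite(f"pics/{name}_raw.png",c["frame"])
    x0,y0,x1,y1=box;k=800/(x1-x0)
    f=cv2.resize(c["frame"][y0:y1,x0:x1],None,fx=k,fy=k,interpolation=cv2.INTER_CUBIC)
    t=np.linspace(0,2*np.pi,120);C=np.c_[np.cos(t),np.sin(t),0*t]
    for z,r,col in circles:
        p=((proj(c,"wrist",W(q,C*r+[0,0,z]))-[x0,y0]+.5)*k).round().astype(np.int32);cv2.polylines(f,[p],True,col,1)
    cv2.imwrite(f"pics/{name}.png",f)
E
python3 - <<'E'
from look import *
s=env.read_state();print(s["time"],s["ee_pos"],s["joint_pos"].round(2))
c=env.read_camera("wrist")
print(proj(c,"wrist",W(Q,[0,0,.03])))
x,y=proj(c,"wrist",W(Q,[0,0,.03]))[0].astype(int)
overlay("v1",[(.03,.052,(0,255,0)),(.042,.044,(255,0,255))],box=(max(x-120,0),max(y-90,0),min(x+120,560),min(y+90,420)))
E
```

```text
8.825 [ 0.47049907 -0.12872182  0.33043489] [-0.34  0.1   1.53 -0.    1.51 -0.21]
[[333.48785022 105.29764913]]
```

View pics/v1.png

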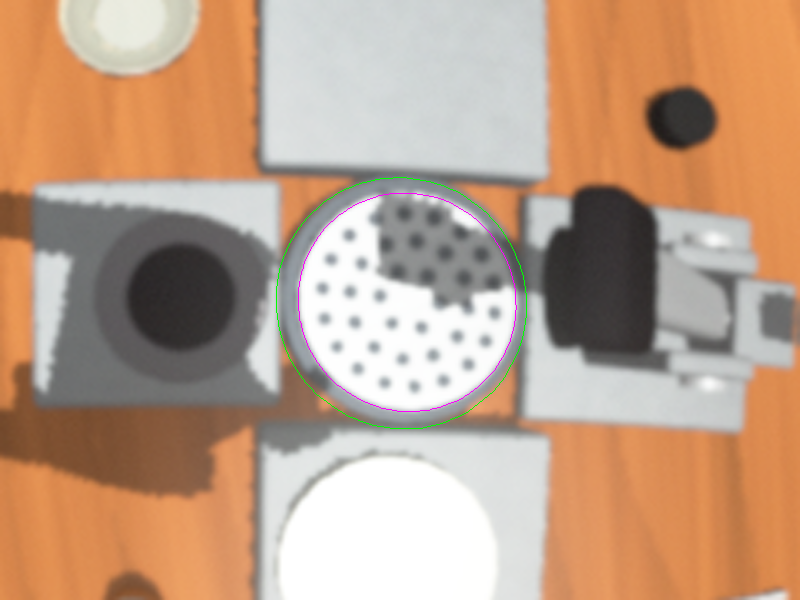

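```bash
sed -i 's/"mid":(-np.pi\/2,-1,(0,1)),"high":(0,1,(1,0))/"mid":(np.pi\/2,1,(0,1)),"high":(np.pi,-1,(1,0))/' h.py; python3 - <<'E'
from look import *
c=env.read_camera("side");s=env.read_state();w=env.read_camera("wrist")["pose"][:3,3]
print(proj(c,"side",[s["ee_pos"],w]))
f=cv2.resize(c["frame"][:260,200:560],None,fx=2.2,fy=2.2,interpolation=cv2.INTER_CUBIC);cv2.imwrite("pics/s2.png",f)
a=push("mid",-.008,-.125,.044,.12,15);b=push("mid",-.008,-.125,.044,.0465,15);e=push("mid",0,-.02,.044,.0465,15)
g=push("mid",0,0,.044,.0465,15)
base=(np.array([.47,-.13,.33]),Rt(Q[2]+np.pi/2,0))
print(a[0],g[0]);rows([a,b,e,g],base);print("rel b");rows([e,g],b)
E
```

```text
[[345.82422746 159.13592211]
 [325.93685144 102.25167271]]
[ 0.52703839 -0.22400706  0.12      ] [ 0.55203491 -0.10127086  0.0465    ]
[-85.3  69.3 210. ] [ 0. 15. -0.]
[-85.3  69.3 283.5] [ 0. 15. -0.]
[ 19.7  77.3 283.5] [ 0. 15. -0.]
[ 39.7  77.3 283.5] [ 0. 15. -0.]
rel b
[101.4   8.   27.2] [0. 0. 0.]
[120.7   8.   32.4] [0. 0. 0.]
```

View pics/s2.png

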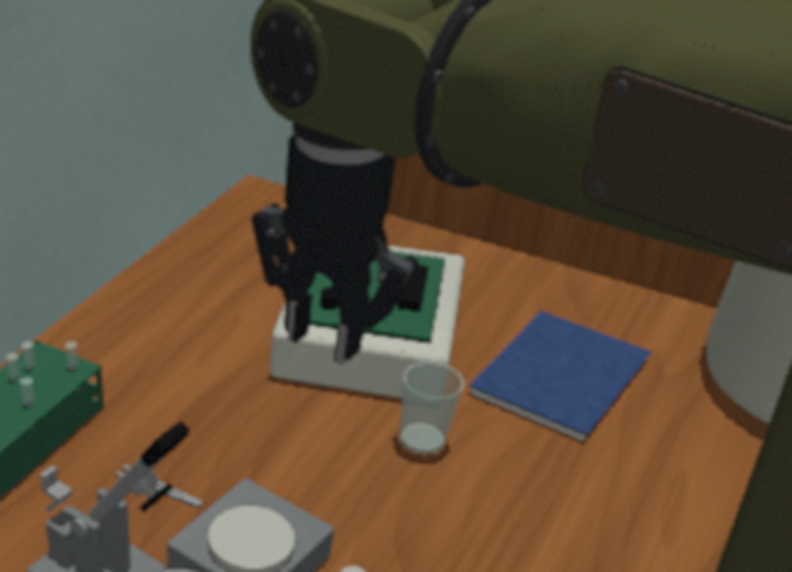

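Call:
{"api": "carry_out", "payload": {"plan": [[-28,23,50,0,5,0,0.45],[-56,46,100,0,10,0,0.45],[-85,69,150,0,15,0,0.45],[-85.3,69.3,205,0,15,0,0.45],[-85.3,69.3,250,0,15,0,0.45],[-85.3,69.3,275,0,15,0,0.45],[-85.3,69.3,283.5,0,15,0,0.45],[-85.3,69.3,283.5,0,15,0,0.45],[-85.3,69.3,283.5,0,15,0,0.45]]}}

```text
time: 10.15
ee_pos: [0.5279, -0.2243, 0.0483]
tcp_rot: [0.747, 0.651, 0.099, -0.084]
force: [-0.2, 0.3, 0.8]
width: 0.45
```

Call:
{"api": "carry_out", "payload": {"plan": [[11,1,3,0,0,0,0.45],[22,2,6,0,0,0,0.45],[33,3,9,0,0,0,0.45],[44,4,12,0,0,0,0.45],[55,5,15,0,0,0,0.45],[66,6,18,0,0,0,0.45],[77,7,21,0,0,0,0.45],[86,8,23,0,0,0,0.45],[94,8,25.2,0,0,0,0.45],[101.4,8,27.2,0,0,0,0.45]]}}

```text
time: 11.4
ee_pos: [0.5496, -0.1206, 0.0468]
tcp_rot: [0.748, 0.651, 0.098, -0.086]
force: [-0.5, -1.5, -0.2]
width: 0.45
```

```bash
python3 - <<'E'
from look import *
s=env.read_state();print(s["time"],s["ee_pos"],s["force"])
e=push("mid",0,-.02,.044,.0465,15);print(e[0]);rows([e,push("mid",0,0,.044,.0465,15)])
c=env.read_camera("side")
f=cv2.resize(c["frame"][180:380,160:400],None,fx=3,fy=3,interpolation=cv2.INTER_CUBIC);cv2.imwrite("pics/s3.png",f)
c=env.read_camera("wrist");cv2.imwrite("pics/w3.png",c["frame"])
E
```

```text
11.4 [ 0.54956218 -0.12058954  0.04675938] [-0.51796208 -1.54089808 -0.18872585]
[ 0.54930348 -0.12108347  0.0465    ]
[-0.6 -0.2  0.1] [ 0.  0. -0.]
[18.7 -0.2  5.3] [ 0.  0. -0.]
```

View pics/s3.png

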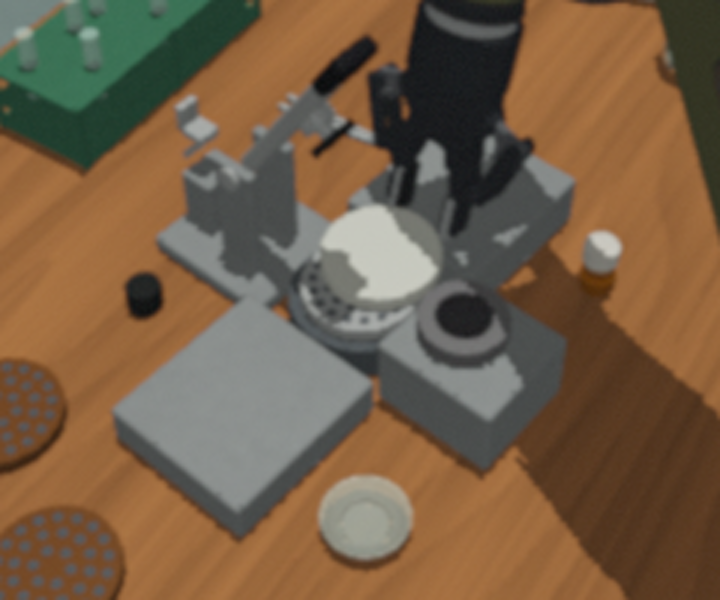

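View pics/w3.png

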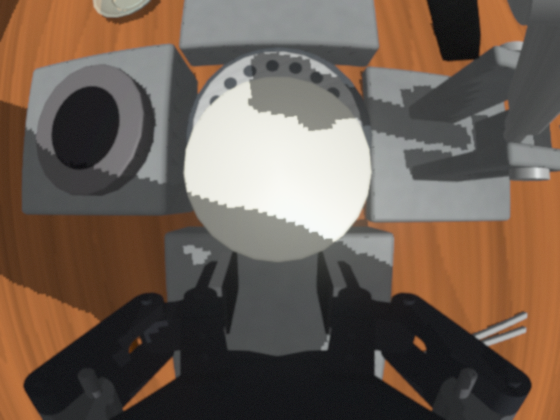

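Call:
{"api": "carry_out", "payload": {"plan": [[5,0,1.3,0,0,0,0.45],[9,0,2.4,0,0,0,0.45],[13,0,3.5,0,0,0,0.45],[16,0,4.3,0,0,0,0.45],[18,0,4.8,0,0,0,0.45],[19.3,0,5.2,0,0,0,0.45],[19.3,0,5.2,0,0,0,0.45],[19.3,0,5.2,0,0,0,0.45]]}}

```text
time: 12.5
ee_pos: [0.5523, -0.1014, 0.0469]
tcp_rot: [0.748, 0.651, 0.099, -0.085]
force: [0.0, -0.0, -0.1]
width: 0.445
```

```bash
python3 - <<'E'
from look import *
s=env.read_state();print(s["time"],s["ee_pos"],s["force"])
g=push("mid",0,0,.044,.0465,15);print(g[0])
c=env.read_camera("wrist");cv2.imwrite("pics/w4.png",c["frame"])
v=((.47,-.13,.33),Rt(Q[2]+np.pi/2,0))
rows([push("mid",0,-.04,.044,.0475,15),push("mid",0,-.04,.044,.2,15),v],g)
E
```

```text
12.5 [ 0.55233298 -0.10137489  0.04687154] [ 0.01287493 -0.0228826  -0.11154557]
[ 0.55203491 -0.10127086  0.0465    ]
[-38.4   0.  -11.3] [0. 0. 0.]
[   1.1    0.  -158.6] [0. 0. 0.]
[  35.1  -77.3 -284.1] [  0. -15.   0.]
```

View pics/w4.png

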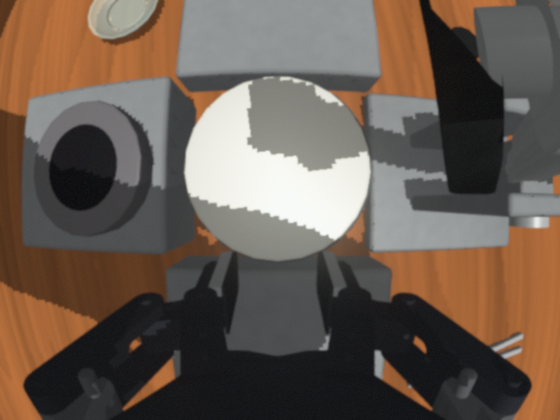

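Call:
{"api": "carry_out", "payload": {"plan": [[-12,0,-3.5,0,0,0,0.45],[-38,0,-11,0,0,0,0.45],[-35,0,-50,0,0,0,0.45],[-20,0,-105,0,0,0,0.45],[0,-10,-158,0,0,0,0.45],[8,-30,-195,0,-4,0,0.45],[17,-50,-230,0,-8,0,0.45],[27,-65,-260,0,-12,0,0.45],[35,-77,-284,0,-15,0,0.45],[35,-77,-284,0,-15,0,0.45],[35,-77,-284,0,-15,0,0.45],[35,-77,-284,0,-15,0,0.45]]}}

```text
time: 14.05
ee_pos: [0.4704, -0.1304, 0.3289]
tcp_rot: [0.754, 0.657, -0.0, -0.001]
force: [-0.0, -0.2, 0.1]
width: 0.446
```

```bash
python3 - <<'E'
from look import *
s=env.read_state();print(s["time"],s["ee_pos"])
c=env.read_camera("wrist")
x,y=proj(c,"wrist",W(Q,[0,0,.03]))[0].astype(int)
overlay("v2",[(.03,.052,(0,255,0)),(.056,.044,(255,0,255))],box=(x-120,max(y-90,0),x+120,y+90))
m=env.masks_of("wrist","filter_disc");d=disc(c,"wrist","filter_disc",.056);print(d,W(Q,[0,0,0]))
print(disc(c,"wrist","cap_disc",.074))
a=push("high",-.105,0,.032,.14,12);b=push("high",-.105,0,.032,.0605,12);e=push("high",-.02,0,.032,.0605,12);g=push("high",0,0,.032,.0605,12)
base=(np.array([.47,-.13,.33]),Rt(Q[2]+np.pi/2,0));print(a[0],g[0])
rows([a,b],base);rows([e,g],b)
E
```

```text
14.05 [ 0.47042978 -0.13035867  0.32891504]
(0.59, [222.3, 2.5, 254.0, 233.5], array([ 0.5867, -0.07  ,  0.1834])) [[ 0.5588 -0.0522  0.    ]]
(0.89, [238.4, 80.6, 52.8, 47.1], array([ 0.471 , -0.0409,  0.0317]))
[ 0.41923539 -0.03295912  0.14      ] [ 0.52325156 -0.04729916  0.0605    ]
[ 89.2 -63.5 190. ] [ -9.4  -9.4 -89.6]
[ 89.2 -63.5 269.5] [ -9.4  -9.4 -89.6]
[-83.1   0.   17.7] [0. 0. 0.]
[-102.7    0.    21.8] [0. 0. 0.]
```

View pics/v2.png

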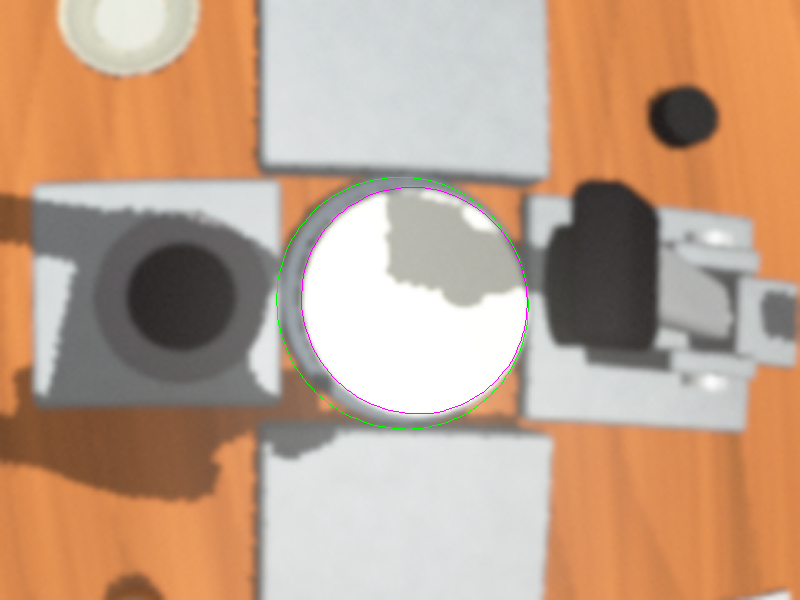

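Call:
{"api": "carry_out", "payload": {"plan": [[10,-7,10,-1,-1,-9,0.45],[20,-14,20,-2,-2,-18,0.45],[30,-21,40,-3,-3,-27,0.45],[40,-28,60,-4,-4,-36,0.45],[50,-35,80,-5,-5,-45,0.45],[60,-42,100,-6,-6,-54,0.45],[70,-49,120,-7,-7,-63,0.45],[80,-56,145,-8,-8,-72,0.45],[89.2,-63.5,170,-9,-9,-81,0.45],[89.2,-63.5,190,-9.4,-9.4,-89.6,0.45],[89.2,-63.5,190,-9.4,-9.4,-89.6,0.45],[89.2,-63.5,190,-9.4,-9.4,-89.6,0.45]]}}

```text
time: 15.8
ee_pos: [0.4203, -0.0332, 0.1409]
tcp_rot: [0.07, 0.992, -0.007, 0.105]
force: [-0.5, 0.7, 0.2]
width: 0.454
```

```bash
python3 - <<'E'
from look import *
s=env.read_state();print(s["time"],s["ee_pos"],s["joint_pos"].round(2))
b=push("high",-.105,0,.032,.0605,12);e=push("high",-.02,0,.032,.0605,12);g=push("high",0,0,.032,.0605,12)
rows([b,e,g])
c=env.read_camera("side")
f=cv2.resize(c["frame"][180:380,160:400],None,fx=3,fy=3,interpolation=cv2.INTER_CUBIC);cv2.imwrite("pics/s4.png",f)
E
```

```text
15.8 [ 0.42033215 -0.03320199  0.14091639] [-0.17  0.01  2.1   0.01  0.82 -1.6 ]
[17.9  0.1 78.4] [-0.1  0.1 -0.3]
[-65.2   0.5  96.2] [-0.1  0.1 -0.3]
[-84.8   0.6 100.3] [-0.1  0.1 -0.3]
```

View pics/s4.png

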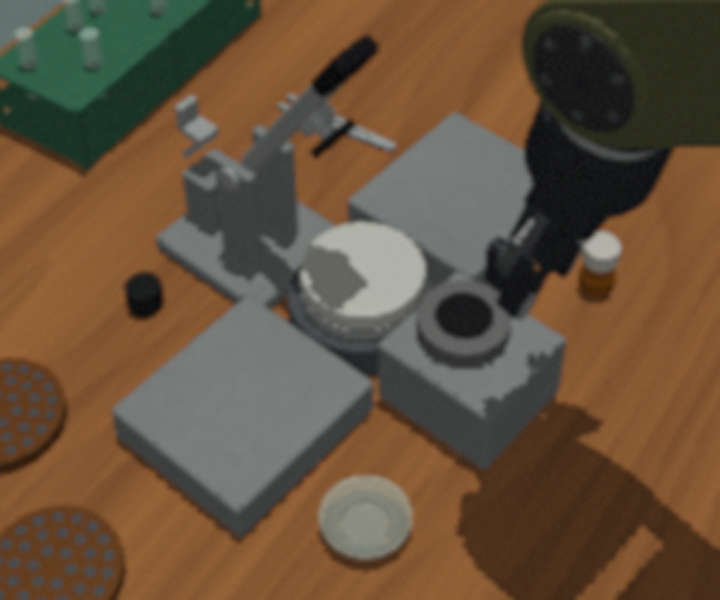

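Call:
{"api": "carry_out", "payload": {"plan": [[12,0,55,0,0,0,0.45],[16.5,0,77.5,0,0,0,0.45],[16.5,0,77.8,0,0,0,0.45],[6,0,80,0,0,0,0.45],[-6,0,82.6,0,0,0,0.45],[-18,0,85.1,0,0,0,0.45],[-30,0,87.7,0,0,0,0.45],[-42,0,90.2,0,0,0,0.45],[-52,0,92.4,0,0,0,0.45],[-60,0,94.1,0,0,0,0.45],[-66.6,0,95.5,0,0,0,0.45],[-66.6,0,95.5,0,0,0,0.45]]}}

```text
time: 17.35
ee_pos: [0.5044, -0.0448, 0.0605]
tcp_rot: [0.069, 0.992, -0.007, 0.104]
force: [-0.2, 0.6, -0.5]
width: 0.449
```

```bash
python3 - <<'E'
from look import *
s=env.read_state();print(s["time"],s["ee_pos"],s["force"])
rows([push("high",0,0,.032,.0605,12)])
c=env.read_camera("side")
f=cv2.resize(c["frame"][180:380,160:400],None,fx=3,fy=3,interpolation=cv2.INTER_CUBIC);cv2.imwrite("pics/s5.png",f)
E
```

```text
17.35 [ 0.50438045 -0.04482442  0.06054212] [-0.19069107  0.55227846 -0.53407368]
[-18.6   0.1   4. ] [-0.   0.  -0.1]
```

View pics/s5.png

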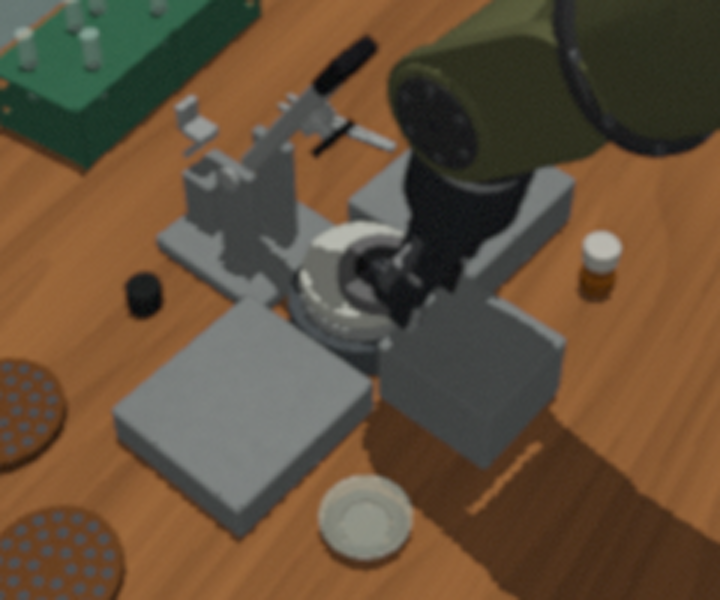

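Call:
{"api": "carry_out", "payload": {"plan": [[-5,0,1,0,0,0,0.45],[-9,0,1.9,0,0,0,0.45],[-13,0,2.8,0,0,0,0.45],[-16,0,3.4,0,0,0,0.45],[-18,0,3.8,0,0,0,0.45],[-19,0,4,0,0,0,0.45],[-19,0,4,0,0,0,0.45],[-19,0,4,0,0,0,0.45]]}}

```text
time: 18.4
ee_pos: [0.5233, -0.0475, 0.0606]
tcp_rot: [0.069, 0.992, -0.007, 0.104]
force: [0.7, 0.7, -0.3]
width: 0.451
```

```bash
python3 - <<'E'
from look import *
s=env.read_state();print(s["time"],s["ee_pos"],s["force"])
g=push("high",0,0,.032,.0605,12);print(g[0])
b=push("high",-.04,0,.032,.0615,12); u=push("high",-.06,0,.032,.30,12)
v=((.44,-.04,.36),Rt(Q[2]+np.pi/2,0)); v=((.47,-.13,.33),Rt(Q[2]+np.pi/2,0))
rows([b,u,v])
E
```

```text
18.4 [ 0.52327314 -0.04745332  0.06061412] [ 0.65627105  0.72563641 -0.32500398]
[ 0.52325156 -0.04729916  0.0605    ]
[39.   0.1 -9.2] [-0.   0.  -0.1]
[   8.9   -0.  -246.6] [-0.   0.  -0.1]
[ -15.6  -89.2 -272.1] [ 9.4  9.5 89.6]
```

```bash
python3 - <<'E'
from look import *
rows([push("high",-.06,0,.032,.30,12),((.50,-.13,.34),Rt(Q[2]+np.pi,0))])
E
```

```text
[   8.9   -0.  -246.6] [-0.   0.  -0.1]
[ -46.7  -85.1 -275.7] [-0.  12.  -0.1]
```

Call:
{"api": "carry_out", "payload": {"plan": [[12,0,-3,0,0,0,0.45],[39,0,-9,0,0,0,0.45],[45,0,-60,0,0,0,0.45],[40,0,-120,0,0,0,0.45],[30,0,-180,0,0,0,0.45],[10,0,-247,0,0,0,0.45],[10,0,-247,0,0,0,0.45]]}}

```text
time: 19.27
ee_pos: [0.4632, -0.039, 0.3042]
tcp_rot: [0.069, 0.992, -0.008, 0.108]
force: [-0.2, -0.2, -0.3]
width: 0.448
```

Call:
{"api": "carry_out", "payload": {"plan": [[-10,-30,-15,0,6,0,0.2],[-30,-60,-29,0,12,0,0],[-56,-85,-29,0,12,0,0],[-56,-85,-29,0,12,0,0],[-56,-85,-29,0,12,0,0],[-56,-85,-29,0,12,0,0]]}}

```text
time: 20.02
ee_pos: [0.4988, -0.1291, 0.3401]
tcp_rot: [0.069, 0.998, -0.0, 0.0]
force: [0.5, 0.5, -1.1]
width: -0.0
```

```bash
python3 - <<'E'
from look import *
s=env.read_state();print(s["time"],s["ee_pos"],s["joint_pos"].round(2),s["width"])
c=env.read_camera("wrist")
x,y=proj(c,"wrist",W(Q,[0,0,.03]))[0].astype(int);print(x,y)
overlay("v3",[(.03,.052,(0,255,0)),(.056,.044,(255,0,255)),(.072,.032,(255,255,0))],box=(max(x-120,0),max(y-90,0),min(x+120,560),y+90))
print(disc(c,"wrist","cap_disc",.072),disc(c,"wrist","filter_disc",.056),Q)
E
```

```text
20.025 [ 0.49876539 -0.12909465  0.34008648] [-0.32  0.16  1.44 -0.    1.54 -1.76] -0.0002631881638020275
335 200
(0.88, [310.8, 186.6, 49.2, 41.8], array([ 0.5557, -0.0537,  0.033 ])) (0.73, [304.1, 172.8, 64.5, 62.1], array([ 0.5582, -0.0545,  0.0444])) [ 0.5588 -0.0522 -0.137 ]
```

View pics/v3.png

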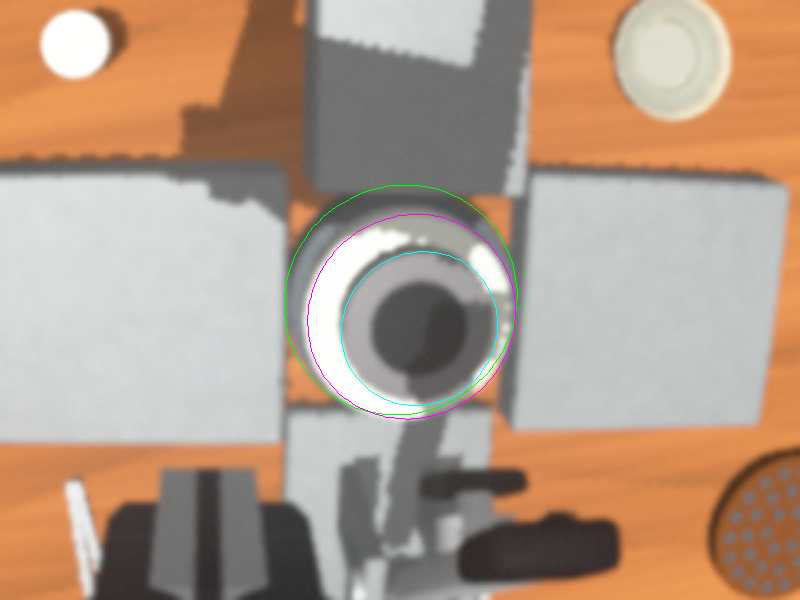

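```bash
cat >> h.py <<'E'
def lever(th,u=.165,n=.007,v=0):
    f=1-th; return np.array([.1-u*np.cos(f)+n*np.sin(f),v,.1+u*np.sin(f)+n*np.cos(f)])
def press(th,gap,tilt,q=Q):
    """TCP pose: end face (22 mm) lowest edge 'gap' above the pad's middle"""
    f=1-th; mis=abs(f-np.radians(tilt))
    return W(q,lever(th,n=.007+gap+.011*np.sin(mis)))[0],Rt(q[2]+np.pi,tilt,1)
E
python3 - <<'E'
from look import *
c=env.read_camera("wrist")
x0,y0=200,190
f=cv2.resize(c["frame"][y0:,x0:],None,fx=2.2,fy=2.2,interpolation=cv2.INTER_CUBIC)
pad=[lever(0,u,.007,v) for u,v in((.145,-.018),(.185,-.018),(.185,.018),(.145,.018))]
p=((proj(c,"wrist",W(Q,pad))-[x0,y0]+.5)*2.2).round().astype(np.int32);cv2.polylines(f,[p],True,(0,0,255),1)
cv2.imwrite("pics/pad.png",f)
base=(np.array([.50,-.13,.34]),Rt(Q[2]+np.pi,0))
A=[press(0,.07,20),press(0,.04,35),press(0,.010,35)]
print([a[0].round(3) for a in A]);rows(A,base)
print("from A2");rows([press(t,-.001,35*(1-t)) for t in(0,.1,.2,.3,.4,.5,.6,.7,.8,.9,.96,1.0)],A[2])
E
```

```text
[array([ 0.639, -0.063,  0.284]), array([ 0.612, -0.06 ,  0.266]), array([ 0.587, -0.056,  0.25 ])]
[-128.9   85.1   56. ] [ 0. 20.  0.]
[-101.5   85.1   73.5] [ 0. 35.  0.]
[-76.3  85.1  89.7] [ 0. 35.  0.]
from A2
[ 4.2  0.  10.2] [0. 0. 0.]
[10.7  0.  25.8] [ 0.  -3.5  0. ]
[15.7 -0.  42. ] [ 0. -7.  0.]
[18.9 -0.  58.6] [  0.  -10.5   0. ]
[20.5 -0.  75.4] [  0. -14.   0.]
[20.3 -0.  92.4] [ -0.  -17.5   0. ]
[ 18.3  -0.  109.2] [  0. -21.  -0.]
[ 14.7  -0.  125.7] [ -0.  -24.5  -0. ]
[  9.4  -0.  141.8] [  0. -28.  -0.]
[  2.4  -0.  157.3] [  0.  -31.5   0. ]
[ -2.5  -0.  166.2] [  0.  -33.6  -0. ]
[ -6.   -0.  171.9] [  0. -35.   0.]
```

View pics/pad.png

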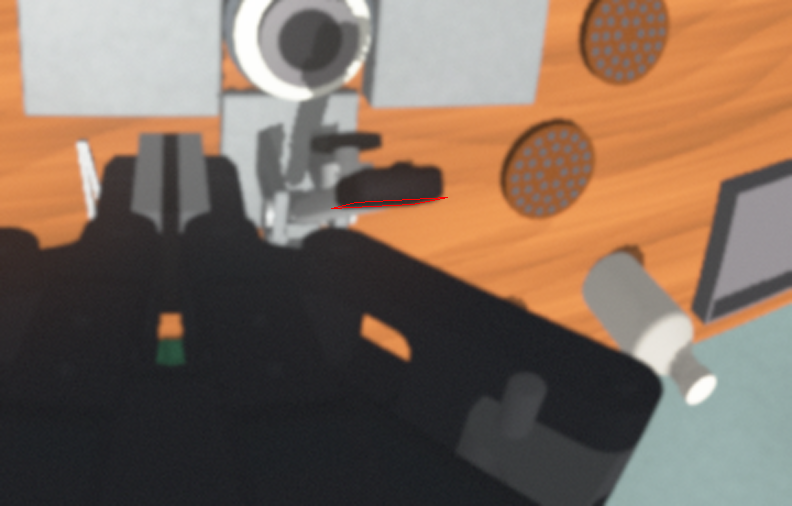

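Call:
{"api": "carry_out", "payload": {"plan": [[-50,10,-10,0,7,0,0],[-95,35,0,0,14,0,0],[-129,65,20,0,20,0,0],[-129,85,50,0,25,0,0],[-115,85,65,0,30,0,0],[-101.5,85,73.5,0,35,0,0],[-101.5,85,73.5,0,35,0,0],[-76.3,85,89.7,0,35,0,0],[-76.3,85,89.7,0,35,0,0],[-76.3,85,89.7,0,35,0,0]]}}

```text
time: 21.52
ee_pos: [0.5873, -0.0563, 0.252]
tcp_rot: [0.066, 0.952, 0.02, -0.298]
force: [-0.0, -0.8, 0.7]
width: -0.0
```

```bash
python3 - <<'E'
from look import *
s=env.read_state();print(s["time"],s["ee_pos"],s["force"],s["joint_pos"].round(2))
rows([press(0,.010,35)])
c=env.read_camera("side")
f=cv2.resize(c["frame"][120:320,160:400],None,fx=3,fy=3,interpolation=cv2.INTER_CUBIC);cv2.imwrite("pics/s6.png",f)
E
```

```text
21.525 [ 0.5873498  -0.056322    0.25198566] [-0.02384681 -0.82288897  0.74333274] [-0.15  0.74  0.92 -0.01  2.09 -1.59]
[-0.8  0.2  1.5] [ 0.   0.2 -0.1]
```

View pics/s6.png

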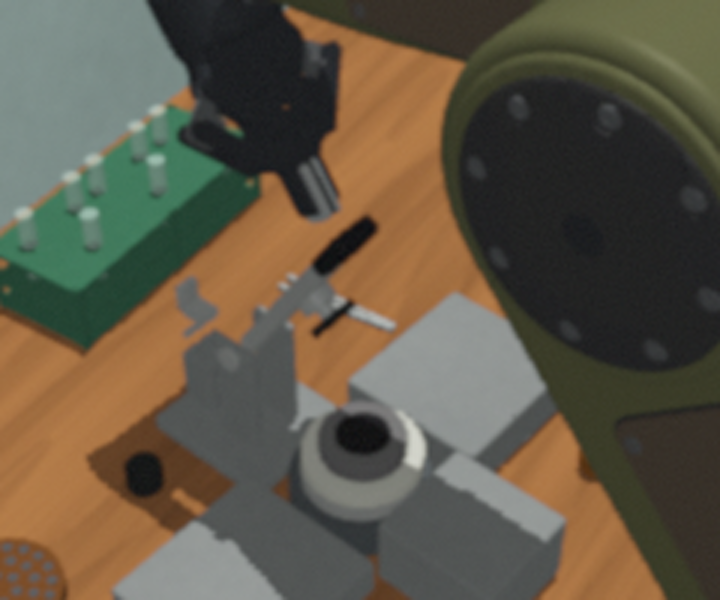

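Call:
{"api": "carry_out", "payload": {"plan": [[4,0,10,0,0,0,0],[7.5,0,18,0,-1.7,0,0],[10.7,0,26,0,-3.5,0,0],[13.5,0,34,0,-5.2,0,0],[15.7,0,42,0,-7,0,0],[17.5,0,50,0,-8.7,0,0],[19,0,58.6,0,-10.5,0,0],[20,0,67,0,-12.2,0,0],[20.5,0,75.4,0,-14,0,0],[20.5,0,75.4,0,-14,0,0]]}}

```text
time: 22.82
ee_pos: [0.528, -0.0481, 0.2014]
tcp_rot: [0.068, 0.981, 0.012, -0.18]
force: [4.7, -0.4, 1.2]
width: -0.001
```

```bash
python3 - <<'E'
from look import *
s=env.read_state();print(s["time"],s["ee_pos"],s["force"],s["joint_pos"].round(2))
b=press(.4,-.001,21);rows([b])
rows([press(t,-.001,35*(1-t)) for t in(.5,.6,.7,.8,.9,.95,1.0,1.02)],b)
c=env.read_camera("side")
f=cv2.resize(c["frame"][120:320,160:400],None,fx=3,fy=3,interpolation=cv2.INTER_CUBIC);cv2.imwrite("pics/s7.png",f)
E
```

```text
22.825 [ 0.5279835  -0.04806776  0.20140451] [ 4.71352735 -0.36172508  1.17048053] [-0.16  0.49  1.37 -0.01  1.65 -1.59]
[-0.2  0.1  1.2] [ 0.   0.2 -0.1]
[ 3.9 -0.  16.5] [-0.  -3.5 -0. ]
[ 6.1  0.  33.3] [-0. -7. -0.]
[ 6.6  0.  50.2] [ -0.  -10.5  -0. ]
[ 5.3  0.  67.1] [ -0. -14.  -0.]
[ 2.3 -0.  83.7] [ -0.  -17.5  -0. ]
[ 0.2 -0.  91.9] [ -0.  -19.2  -0. ]
[ -2.4  -0.  100. ] [ -0. -21.   0.]
[ -3.4   0.  103.1] [ -0.  -21.7   0. ]
```

View pics/s7.png

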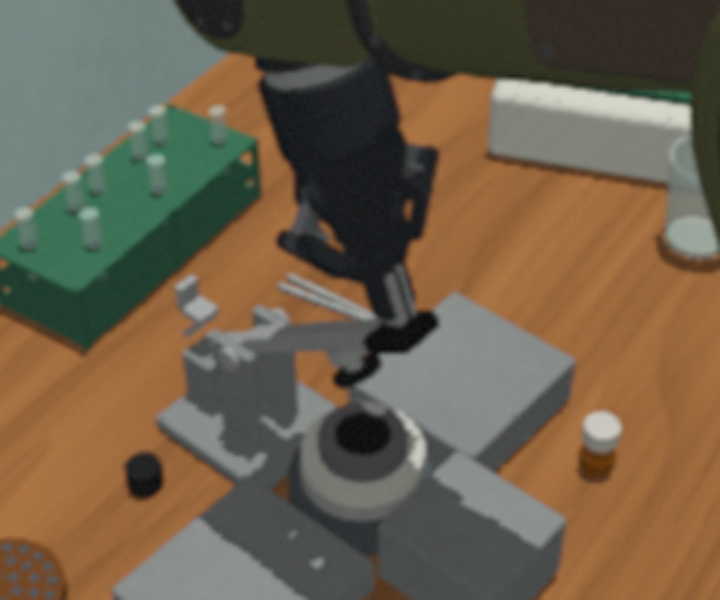

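Call:
{"api": "carry_out", "payload": {"plan": [[2,0,8,0,-1.7,0,0],[4,0,16.5,0,-3.5,0,0],[5,0,25,0,-5.2,0,0],[6,0,33.3,0,-7,0,0],[6.5,0,42,0,-8.7,0,0],[6.6,0,50.2,0,-10.5,0,0],[6,0,59,0,-12.2,0,0],[5.3,0,67,0,-14,0,0],[4,0,75.5,0,-15.7,0,0],[2.3,0,83.7,0,-17.5,0,0],[0.2,0,92,0,-19.2,0,0],[0.2,0,92,0,-19.2,0,0]]}}

```text
time: 24.38
ee_pos: [0.4945, -0.0434, 0.1148]
tcp_rot: [0.069, 0.997, 0.001, -0.016]
force: [-0.0, -0.2, -0.9]
width: -0.001
```

Call:
{"api": "carry_out", "payload": {"plan": [[-1,0,4,0,-0.9,0,0],[-1,0,4,0,-0.9,0,0]]}}

```text
time: 24.62
ee_pos: [0.4951, -0.0435, 0.1104]
tcp_rot: [0.069, 0.998, 0.0, -0.008]
force: [0.5, 0.2, 0.1]
width: 0.002
```

```bash
python3 - <<'E'
from look import *
s=env.read_state();print(s["time"],s["ee_pos"],s["force"],s["joint_pos"].round(2))
rows([press(.95,-.001,1.7),press(1,-.001,0)])
c=env.read_camera("side")
f=cv2.resize(c["frame"][120:320,160:400],None,fx=3,fy=3,interpolation=cv2.INTER_CUBIC);cv2.imwrite("pics/s8.png",f)
E
```

```text
24.625 [ 0.49514234 -0.04350546  0.11038657] [0.52809535 0.17359658 0.06836874] [-0.16  0.33  1.78 -0.    1.04 -1.59]
[ 0.3  0.1 -4.1] [-0.   0.8 -0.1]
[0.7 0.1 4.4] [-0.  -0.9 -0.1]
```

View pics/s8.png

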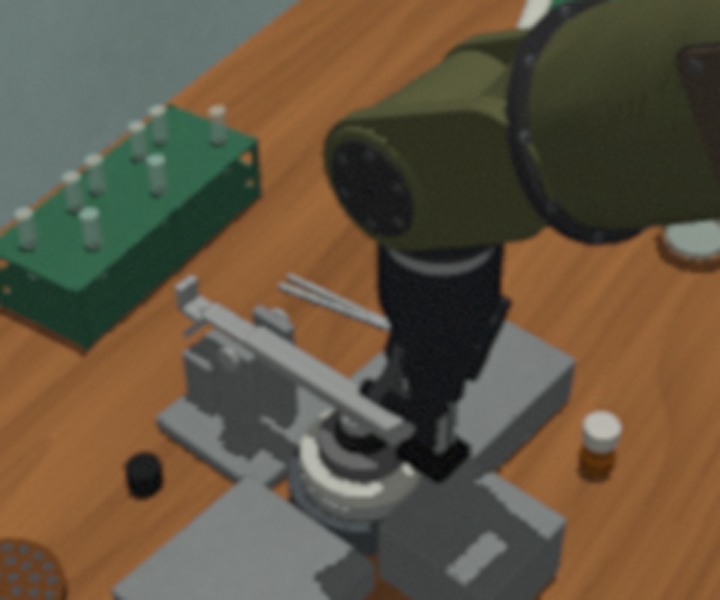

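Call:
{"api": "carry_out", "payload": {"plan": [[0,0,1.5,0,0,0,0],[0,0,3,0,0,0,0],[0,0,3,0,0,0,0]]}}

```text
time: 25.05
ee_pos: [0.4952, -0.0436, 0.1078]
tcp_rot: [0.069, 0.998, 0.0, -0.008]
force: [-1.1, 0.3, 3.9]
width: 0.002
```

Call:
{"api": "carry_out", "payload": {"plan": [[0,0,-10,0,0,0,0],[0,0,-35,0,0,0,0],[15,0,-90,0,0,0,0],[30,-10,-150,0,0,0,0],[30,-40,-200,0,0,0,0],[10,-80,-235,0,0,0,0],[-5,-86,-235,0,0,0,0],[-5,-86,-235,0,0,0,0],[-5,-86,-235,0,0,0,0]]}}

```text
time: 26.18
ee_pos: [0.4914, -0.1292, 0.3423]
tcp_rot: [0.069, 0.998, 0.001, -0.008]
force: [0.3, 0.1, -0.2]
width: -0.001
```

```bash
python3 - <<'E'
from look import *
s=env.read_state();print(s["time"],s["ee_pos"],s["force"])
c=env.read_camera("wrist")
x,y=proj(c,"wrist",W(Q,[0,0,.03]))[0].astype(int);print(x,y)
overlay("v4",[(.03,.052,(0,255,0)),(.056,.044,(255,0,255)),(.072,.032,(255,255,0))],box=(max(x-120,0),max(y-90,0),min(x+120,560),y+90))
c=env.read_camera("side")
f=cv2.resize(c["frame"][160:390,120:420],None,fx=2.6,fy=2.6,interpolation=cv2.INTER_CUBIC);cv2.imwrite("pics/s9.png",f)
E
```

```text
26.175 [ 0.49136208 -0.12921846  0.34227341] [ 0.30791524  0.07202397 -0.24207767]
335 208
```

View pics/v4.png

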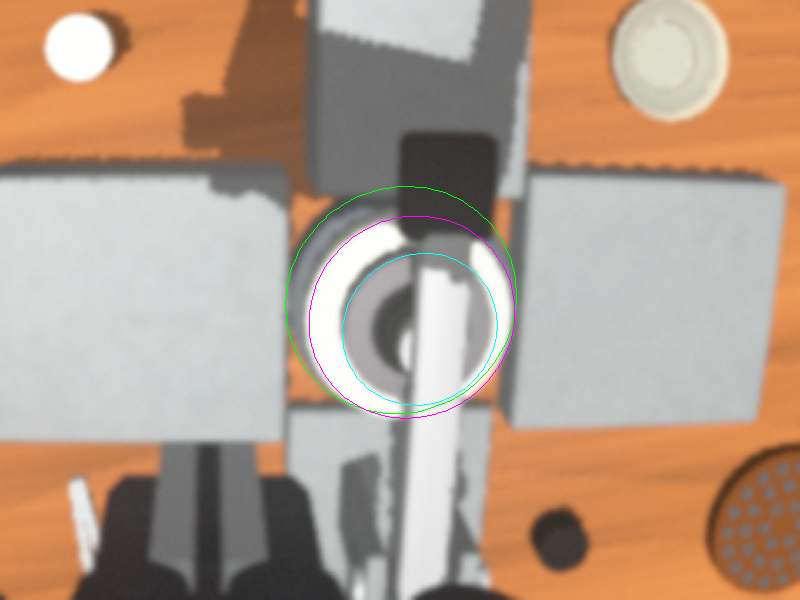

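View pics/s9.png

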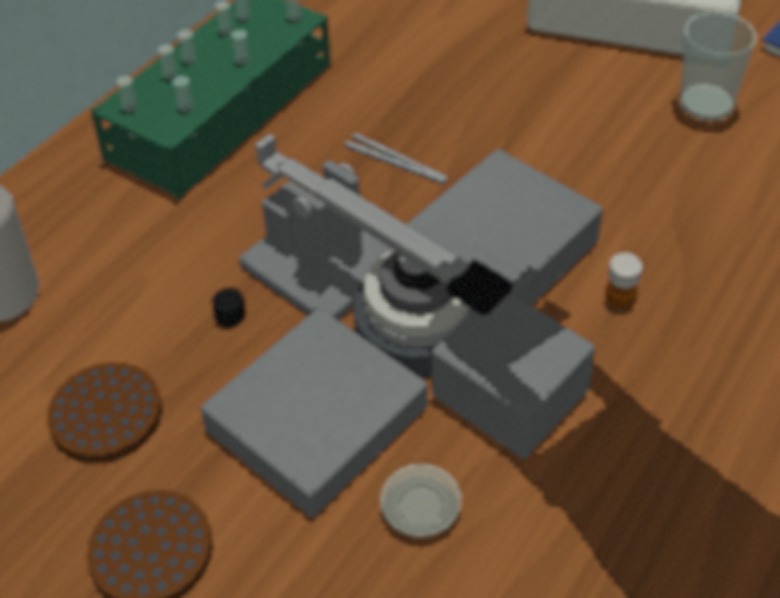

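The lever stays level by itself, the foot rests on the cap, and the stack still matches the centred outlines. The other bench items are where they were, so I hand in the job.

```bash
python3 -c "
from rig import env
print(env.job_done())"
```

```text
the job is handed in; nothing more can be done
None
```

The filter clamp is loaded and shut. The support disc, the white filter disc and the grey cap went onto the plate in that order, each pushed straight off its ledge with the half-open fingers. I then pressed the lever down along its arc and let go.

- **Catch:** at the pad the force dropped to about 0 N at the click and rose to about 4 N when I pressed 3 mm further. About a second after I lifted off, the last picture showed the lever still down with its foot on the cap.
- **Centring:** the last wrist picture shows the filter and cap lying flat and within about 1 mm of the centred outlines. The network mask put the cap about 3 mm off, but that mask is less reliable than the outlines. The support disc was checked the same way before the filter covered it.
- **Other items:** the dish, vial, stopper, forceps, beaker and brown look-alike discs look unmoved. I compared them by eye and did not measure them.
- **Time and force:** the job took about 26 s of the 70 s. The highest wrist force I read was about 5 N, but I only read it at the end of each move.

The hand-in gave no verdict.

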